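# Shut the toy box and snap both lid clips

### The arm

A 6-joint arm with a two-finger parallel gripper is mounted at the origin on the work surface. World frame = base frame: x ahead of the robot, y to its left, z up, the work surface at z = 0. Lengths are in mm, angles in rad, forces in N, time in s.
With the tool pointing down it reaches from about 225 to 725 mm from the base axis. Payload 3.1 kg.
Tool frame: the origin (TCP) lies at the very end of the fingers, on their centre line; the grasp point (between the pads) lies 19 mm behind it; z points along the fingers, y is the line along which they close (so a half turn about z gives the same grasp; the last joint's range is limited). The gripper opens to 85 mm and grips with 20 to 120 N. Pads are 22 mm wide; open, the fingers measure 114 mm over their backs; the gripper's body (76 mm by 85 mm) begins 54 mm behind the grasp point. The pads swing forward as they close: fully open they stand 13 mm farther back than shut.
Start: joints at [-1.32, 0.048, 0.099, 1.622, 0, 1.443], TCP at [194.133, -487.781, 231.312] pointing down, gripper open.
Joint ranges: [-2.91, 2.91], [-0.99, 1.94], [-1.21, 1.42], [-2.12, 2.29], [-1.49, 1.47], [-3.14, 3.14]. Speed limits (rad/s): [2.79, 2.79, 3.14, 3.14, 3.14, 3.14].

### API

Orientations are given as a unit quaternion [w, x, y, z].
In Python, from plant import readout, snapshot, calibration, env gives the robot as it stands.
- The arm moves only by the tool step_arm, never from a script. Its argument "rows" is a list of rows, each a list of 4 numbers: the shift along the world's x, y, z in m, then the turn about the world's z in rad. A call has 1 to 10 rows; each row is the pose to reach, as a shift and turn from the pose commanded when the call began; what a row does not reach only later rows make up. A row lasts 1/8 s, in which the tool goes at most 62.5 mm and 10.7 degrees, less where a joint would pass 70% of its speed; a pose out of reach is approached as far as the arm can. A call with a gripper value outside its range is refused whole. "grip" is the finger opening in m, from 0 to 0.0854, set as the call begins (left out, the last holds). The fingers move at their own pace and stop on an object; the grip force is fixed at half the most. Time passes only in rows, so rows that repeat a pose let the fingers close. It gives the time, the measured TCP pose, the force, the opening and the grip force at its end, in the units of the state.
- readout.get_obs(): the state, without advancing time (a new reading comes with each control period).
- snapshot(name): name is "scene" or "side" or "wrist"; returns (picture, depth): 480x640x3 uint8, red, green, blue; 480x640 float32, mm along the optical axis (not along the pixel's ray), 0 where there is no reading.
- calibration(name): a dict with "K" (3x3 intrinsics, pixels), "camera_from_world" (4x4, takes a point from world to camera coordinates). Camera axes: x right, y down, z forward; pixel columns grow to the right and rows downward; lengths in mm; the calibration is good to about 2 mm. A picture is of the moment at which its call begins: read the wrist's pose just before it. calibration takes no time and is no camera call; for the wrist camera it gives the pose at the moment of the call.
- env.close_job(): hands the job in; it is judged then, once.
The state is a dict: "time": time; "joint_pos": joint angles; "dq": joint speeds; "joint_torque": joint torques, N m; "ee_pos": TCP position; "tool_rot": TCP orientation; "wrist_force": force on the tool from outside, world axes, zero at the start; "wrist_torque": the same for the moment, N m; "width": finger opening in mm; "gripper_force": force on a finger pad.
Only numpy, scipy, OpenCV 4.12 (cv2) and the standard library are available. Lean on these libraries where they do the work, as an engineer would, in place of code of your own. Each camera call takes 0.05 s, during which the arm holds its last target. There are 200 camera calls.

### The job

Swing the clear toy box's lid down until it is fully shut, then press the two blue clips on its front edge down, each until it snaps home. Press gently: feel for the snap and never lean on the lid or a clip with 20 N or more. Leave the box's contents and the other things on the shelf where they are.

Things in the scene. Friction and masses are not known exactly. Their poses are not given: they have to be found in the camera images.
- box: clear plastic toy box, fixed, 160 (x) x 220 (y) x 85 mm high without lid; origin at the centre of its underside, z up. Lid hinge along y at x = +80, z = 85 mm; clips on its -x side at x = -95, y = +60 (left) and -60 mm (right), each over a white keeper 32 x 42 x 60 mm on the front wall. Do not press box, lid or clips with 20 N or more
- lid (a joint): lid angle (rad): 0 = fully shut, grows as the front edge rises (to 1.2). Clear plate 190 x 220 x 5 mm, overhanging the box front by 30 mm; underside level with the hinge axis. The stiff hinge stays where it is left and takes about 1 N at the front edge
- lid_lip (a point): middle of the raised white strip (24 x 56 mm) on the upper face of the lid's front flange, between the two clips: the place to push the lid shut. 175 mm from the hinge axis and 8 mm above the plane of the lid's underside
- clip_left_top (a point): top centre of the blue clip on the left (the box's +y) of the lid's front: pad 26 x 30 mm, its flat top 33 mm above the hinge level when the lid is shut and it is unpressed. It slides straight down into its keeper and stays where it is left: first freely (under 1 N) for 3 to 13 mm, differing and unseen, until it meets the spring tongue
- clip_right_top (a point): top centre of the blue clip on the right (the box's -y) of the lid's front: pad 26 x 30 mm, its flat top 33 mm above the hinge level when the lid is shut and it is unpressed. It slides straight down into its keeper and stays where it is left: first freely (under 1 N) for 3 to 13 mm, differing and unseen, until it meets the spring tongue
- tongue_left (a joint): travel (m) of the hidden spring tongue under the left clip: 0 unclipped, 0.007 snapped home. Once the clip meets it, resistance jumps to about 3 N, peaks at 7-13 N 2.5 mm further on, fades to nothing at 5.5 mm, then it snaps on by itself to a hard stop at 7 mm and holds itself down. Pushing on against the stop soon exceeds 20 N
- tongue_right (a joint): travel (m) of the hidden spring tongue under the right clip: 0 unclipped, 0.007 snapped home. Once the clip meets it, resistance jumps to about 3 N, peaks at 7-13 N 2.5 mm further on, fades to nothing at 5.5 mm, then it snaps on by itself to a hard stop at 7 mm and holds itself down. Pushing on against the stop soon exceeds 20 N
- suv: black die-cast SUV, 100 x 44 x 41 mm, inside the box; origin at the centre of its underside; not to be moved
- fire_truck: red plastic fire ladder truck with white ladder, 188 x 54 x 76 mm, standing beside the box; origin at the centre of its underside; not to be moved
- signal_post: wooden toy signal post, 45 mm square foot, 132 mm high, red arm; origin at the centre of its underside; not to be moved
- spring_clip: steel spring clip lying flat, 50 x 36 x 18 mm; origin at the centre of its underside; not to be moved
- mug: blue ceramic mug, 76 mm wide, 85 mm high; origin at the centre of its underside; not to be moved
- spinning_top: dark wooden spinning top standing on its blunt tip, 52 mm wide, 60 mm high; origin at the centre of its underside; not to be moved
- tram: small blue wooden tram car, 88 x 40 x 47 mm; origin at the centre of its underside; not to be moved

How it is judged:
By the outcome, as a careful person would: the job done as asked, in the order asked, and still so for the second after the job is handed in, with the robot touching nothing.
It also fails if it takes over 69 s, if anything falls off the work surface, if the arm or the gripper's body presses on something with over 40 N, if the wrist force passes 120 N, or if a joint passes its speed limit or range.

## Working session

There is one attempt and no reset: what is moved stays moved. The work goes in short steps, Python scripts to look and compute and a tool call to move; the robot and the scene stay as the last step left them, time stands still between calls to the robot, and variables do not carry over. Pictures are saved under pics/ and viewed, at most 10 in all, crops included, and the job is handed in when it is done.

Besides the shell and the picture viewer there is one more tool, called after "Call:" as name(argument=value, ...), one argument or row to a line, values as JSON. step_arm: Moves the arm, as the interface text tells. Its arguments: {"type":"object","properties":{"rows":{"type":"array","items":{"type":"array","items":{"type":"number"}}},"grip":{"type":"number"}},"required":["rows"]}

```bash
mkdir -p pics; ls; python3 - <<'E'
from plant import readout, snapshot, calibration
import cv2,numpy as np
o=readout.get_obs();print(o)
for n in("scene","side"):
    p,d=snapshot(n);c=calibration(n);cv2.imwrite(f"pics/{n}0.png",p[:,:,::-1]);np.savez(f"{n}0.npz",p=p,d=d,K=c["K"],T=c["camera_from_world"])
    print(n,c)
E
```

```text
pics
{'time': 0.0, 'joint_pos': array([-1.31981617e+00,  4.87539681e-02,  9.75878177e-02,  1.62201644e+00,
       -9.50920763e-07,  1.44295841e+00]), 'dq': array([ 0.00141828, -0.00102485,  0.00151924,  0.00075676, -0.00013969,
       -0.00209408]), 'joint_torque': array([ 7.13284517e-04, -3.38784170e+01,  3.20013106e+01,  2.03739794e-02,
       -5.40777637e-05,  1.44968922e-06]), 'ee_pos': array([ 193.97102361, -487.18498491,  230.11048511]), 'tool_rot': array([-1.19084270e-03,  9.82114974e-01,  1.88278397e-01, -7.38906746e-05]), 'wrist_force': array([ 0.90995239, -0.60601615,  0.33364435]), 'wrist_torque': array([-0.03807882,  0.00119311, -0.01288442]), 'gripper_force': 0.0, 'width': 85.43105299980624}
scene {'K': array([[588.67451258,   0.        , 321.76921105],
       [  0.        , 588.67451258, 239.79016145],
       [  0.        ,   0.        ,   1.        ]]), 'camera_from_world': array([[-2.43719849e-01,  9.69775130e-01, -1.16975123e-02,
         1.63315882e+02],
       [ 6.83694366e-01,  1.63243749e-01, -7.11275961e-01,
        -3.03154579e+02],
       [-6.87868192e-01, -1.81349593e-01, -7.02815535e-01,
         1.80188654e+03],
       [ 0.00000000e+00,  0.00000000e+00,  0.00000000e+00,
         1.00000000e+00]])}
side {'K': array([[562.92404837,   0.        , 318.65606207],
       [  0.        , 562.92404837, 242.52992813],
       [  0.        ,   0.        ,   1.        ]]), 'camera_from_world': array([[ 9.88602862e-01, -1.49302773e-01,  1.93148632e-02,
        -5.19304891e+02],
       [-8.86664789e-02, -6.81123271e-01, -7.26780121e-01,
         1.35496394e+02],
       [ 1.21666090e-01,  7.16784327e-01, -6.86598566e-01,
         1.23346982e+03],
       [ 0.00000000e+00,  0.00000000e+00,  0.00000000e+00,
         1.00000000e+00]])}
```

View pics/scene0.png

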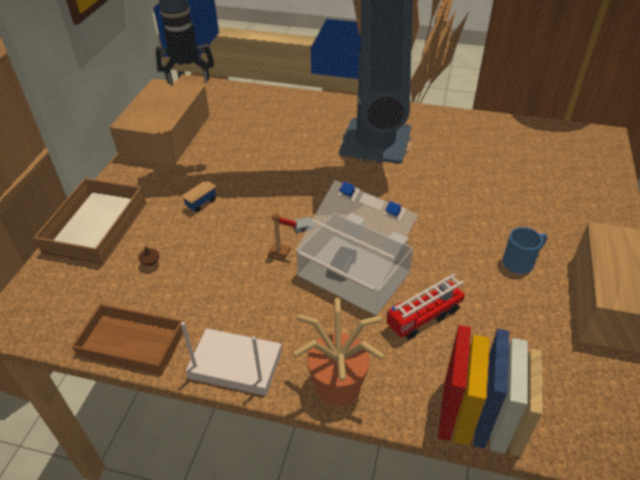

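View pics/side0.png

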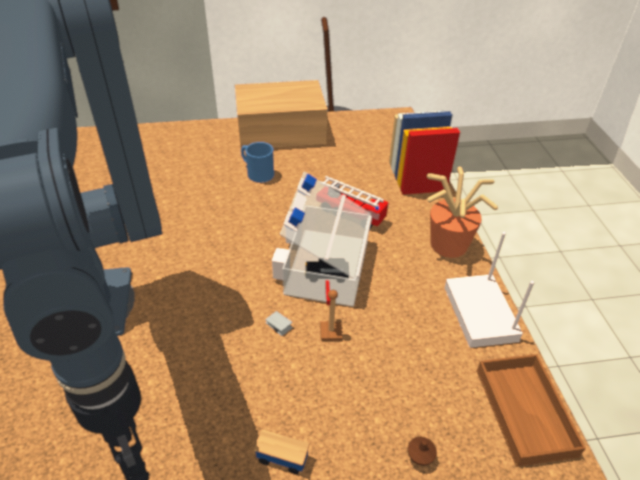

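```bash
python3 - <<'E'
import cv2,numpy as np
a=np.load("scene0.npz");b=np.load("side0.npz")
A=cv2.resize(a["p"][170:320,260:430],None,fx=4,fy=4,interpolation=2)[:,:,::-1]
B=cv2.resize(b["p"][165:315,250:400],None,fx=4,fy=4,interpolation=2)[:,:,::-1]
cv2.imwrite("pics/cs.png",A);cv2.imwrite("pics/cd.png",B)
for z in(a,b):
    h=cv2.cvtColor(z["p"],cv2.COLOR_RGB2HSV);m=cv2.inRange(h,(105,130,60),(130,255,255))
    n,l,s,c=cv2.connectedComponentsWithStats(m)
    K,T=z["K"],z["T"]
    for i in range(1,n):
        if s[i,4]<15 or s[i,4]>400: continue
        d=z["d"][l==i];d=np.median(d[d>0]);u,v=c[i]
        P=np.linalg.inv(T)@np.r_[np.linalg.inv(K)@[u,v,1]*d,1]
        print(c[i].round(1),s[i],d,P[:3].round(1))
E
```

```text
[160.2  25.5] [155   5  12  43 168] 2521.6428 [ -706.8 -1060.3   -58.7]
[347.2 188.6] [341 183  13  13 119] 1327.4955 [480.5  13.8 201.2]
[211.1 193.8] [208 192   7   5  17] 1589.7684 [ 380.9 -380.7   27.3]
[202.  200.1] [195 196  15   9  37] 1575.4174 [ 408.3 -395.9   24.7]
[393.2 208.3] [387 202  13  13 113] 1279.5004 [521.8 125.2 200.3]
[191.8 205.9] [187 204  10   5  19] 1557.1472 [ 437.9 -412.4   26.1]
[308.7 182.3] [303 175  12  15 111] 1242.2631 [516.5 114.9 198.7]
[296.4 216.6] [290 209  14  16 140] 1157.3291 [475.6   3.4 198.7]
[279.1 461.5] [257 454  45  16 160] 958.2572 [ 392.3 -426.4   25.2]
```

View pics/cs.png

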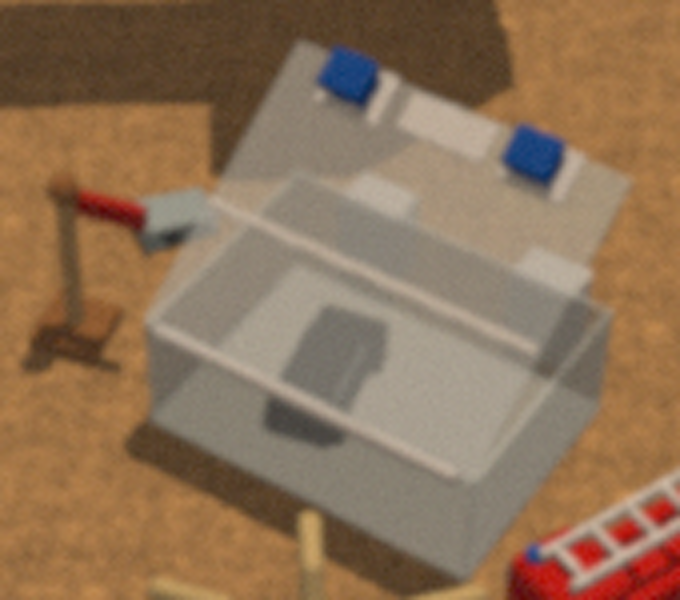

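View pics/cd.png

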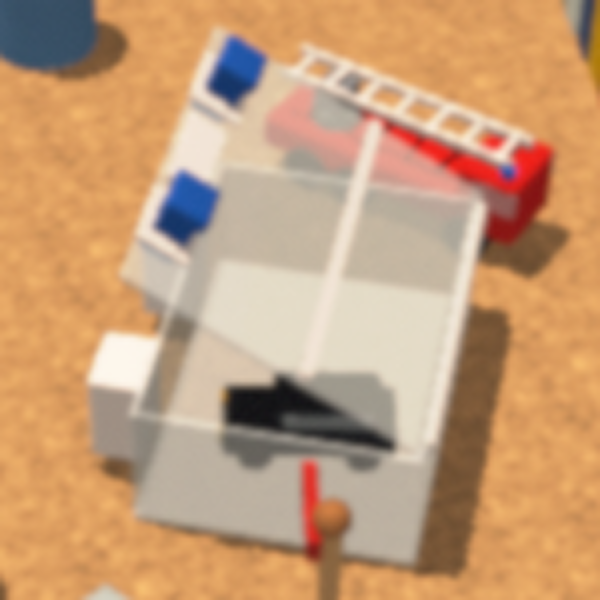

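```bash
cat >fit.py <<'E'
import numpy as np
from scipy.optimize import least_squares
def lidpt(r,y,h,t): return [80-r*np.cos(t)+h*np.sin(t),y,85+r*np.sin(t)+h*np.cos(t)]
def world(p,q):
    c,s=np.cos(q[2]),np.sin(q[2]); p=np.atleast_2d(p)
    return np.c_[q[0]+c*p[:,0]-s*p[:,1],q[1]+s*p[:,0]+c*p[:,1],p[:,2]+q[3]]
if __name__=="__main__":
    S=[[(80,-110,85),150,322],[(80,110,85),465,480],[(-80,110,85),610,315],[(-80,-110,85),298,178],[(80,-110,0),152,420],[(80,110,0),462,578],[(-80,110,0),598,408],
     ['L',190,-110,2,300,42],['L',190,110,2,630,180],['L',175,0,8,448,125]]
    D=[[(-80,-110,85),135,412],[(80,-110,85),418,460],[(80,110,85),480,203],[(-80,110,85),225,168],[(-80,-110,0),135,515],[(80,-110,0),412,562],
     ['L',190,110,2,215,30],['L',190,-110,2,122,275],['L',175,0,8,192,150]]
    cams=[(np.load("scene0.npz"),S,(260,170)),(np.load("side0.npz"),D,(250,165))]
    def res(q):
        out=[]
        for z,F,o in cams:
            P=world([lidpt(*f[1:4],q[4]) if f[0]=='L' else f[0] for f in F],q)
            c=P@z["T"][:3,:3].T+z["T"][:3,3]; uv=c@z["K"].T; uv=uv[:,:2]/uv[:,2:]
            m=np.array([[f[-2]/4+o[0],f[-1]/4+o[1]] for f in F])
            out.append(uv-m)
        return np.r_[np.concatenate(out).ravel(), q[3]/2]
    r=least_squares(res,[580,30,-.35,0,.7],loss='soft_l1')
    q=r.x;print(q.round(3));print(res(q)[:-1].reshape(-1,2).round(1).tolist())
    np.save("q.npy",q)
    for t in (q[4],0):
        for n,a in(("lip",(175,0,8)),("cl",(175,60,33)),("cr",(175,-60,33))): print(t,n,world(lidpt(*a,t),q).round(1))
E
python3 fit.py
```

```text
[ 5.52331e+02  4.75400e+01 -3.59000e-01 -3.70000e-01  5.28000e-01]
[[-2.8, 0.3], [0.9, 2.0], [0.4, -0.8], [-1.0, -2.3], [-1.7, 0.6], [-0.4, 2.0], [-0.0, 0.7], [-0.6, -0.0], [0.4, 0.8], [-1.0, 0.9], [-2.3, -0.5], [0.5, -0.1], [-0.1, -1.9], [-1.6, -3.0], [-1.3, 0.1], [-0.4, 0.5], [-0.4, -1.3], [-1.8, 0.1], [1.0, -0.1]]
0.5277883173413254 lip [[489.5  71.2 179.7]]
0.5277883173413254 cl [[522.4 122.9 201.3]]
0.5277883173413254 cr [[480.1  10.6 201.3]]
0 lip [[463.4  81.   92.6]]
0 cl [[484.5 137.1 117.6]]
0 cr [[442.3  24.8 117.6]]
```

Call:
step_arm(
  rows=[
    [0.01, 0.03, 0.02, 0.15],
    [0.04, 0.08, 0.04, 0.33],
    [0.07, 0.13, 0.06, 0.51],
    [0.1, 0.18, 0.07, 0.69],
    [0.13, 0.23, 0.07, 0.87],
    [0.16, 0.28, 0.07, 1.05],
    [0.18, 0.33, 0.07, 1.23],
    [0.2, 0.38, 0.07, 1.41],
    [0.22, 0.43, 0.07, 1.59],
    [0.24, 0.47, 0.07, 1.77],
  ],
  grip=0,
)

```text
time: 1.35
ee_pos: [434.3, -15.7, 301.0]
tool_rot: [-0.0, 0.473, 0.881, -0.0]
wrist_force: [-0.1, -0.2, -0.3]
width: -0.3
gripper_force: 0.0
```

Call:
step_arm(
  rows=[
    [0.01, 0.03, 0, 0.15],
    [0.02, 0.06, 0, 0.3],
    [0.03, 0.08, 0, 0.45],
    [0.04, 0.09, 0, 0.55],
    [0.045, 0.09, 0, 0.63],
    [0.045, 0.09, 0, 0.63],
    [0.045, 0.09, 0, 0.63],
  ],
)

```text
time: 2.22
ee_pos: [478.8, 72.1, 301.0]
tool_rot: [-0.0, 0.181, 0.983, -0.0]
wrist_force: [-0.1, -0.4, 0.0]
width: 0.1
gripper_force: 0.0
```

```bash
python3 - <<'E'
from plant import readout, snapshot, calibration
import cv2,numpy as np
from fit import *
q=np.load("q.npy")
o=readout.get_obs();print(o)
c=calibration("wrist");p,d=snapshot("wrist")
np.savez("w0.npz",p=p,d=d,K=c["K"],T=c["camera_from_world"])
im=p[:,:,::-1].copy()
P=world([lidpt(*a,q[4]) for a in((175,0,8),(175,60,33),(175,-60,33),(190,-110,2),(190,110,2))],q)
X=P@c["camera_from_world"][:3,:3].T+c["camera_from_world"][:3,3];uv=X@c["K"].T;uv=uv[:,:2]/uv[:,2:];print(uv.round(0))
for u in uv: cv2.drawMarker(im,tuple(int(v) for v in u),(0,255,0),0,12,1)
cv2.imwrite("pics/w0.png",im)
# post arm tip & knob triangulation
a=np.load("scene0.npz");b=np.load("side0.npz")
for s,e in(((275.5,216),(332.5,294)),((296,224),(327.5,280.5))):
    X=cv2.triangulatePoints(a["K"]@a["T"][:3],b["K"]@b["T"][:3],np.float64(s),np.float64(e)).ravel();X=X[:3]/X[3]
    dx=X[:2]-q[:2];cc,ss=np.cos(q[2]),np.sin(q[2]);print(X.round(0),"box frame",cc*dx[0]+ss*dx[1],-ss*dx[0]+cc*dx[1])
E
```

```text
{'time': 2.225, 'joint_pos': array([ 1.09025546e-02, -2.71663897e-02,  1.63687726e-01,  1.76245609e+00,
       -1.64812783e-05,  3.75015298e-01]), 'dq': array([-1.62500524e-03, -5.25421976e-03,  3.77791502e-04, -5.50121935e-05,
        1.34388000e-03, -5.05573609e-03]), 'joint_torque': array([ 7.31089502e-02, -3.00227809e+01,  3.12331760e+01, -1.16099828e-02,
        4.01385594e-03,  1.89244012e-03]), 'ee_pos': array([478.81197563,  72.11925996, 301.03511137]), 'tool_rot': array([-3.93768172e-04,  1.81052324e-01,  9.83473382e-01, -8.53348155e-05]), 'wrist_force': array([-0.0601192 , -0.3801514 ,  0.01241479]), 'wrist_torque': array([ 0.04055154,  0.0298885 , -0.01869516]), 'gripper_force': 0.0, 'width': 0.07932448707693028}
[[322. 248.]
 [419. 277.]
 [225. 278.]
 [151. 226.]
 [493. 225.]]
[ 527. -148.  123.] box frame 44.730514391129404 -191.78076311354477
[526. -98. 108.] box frame 26.504756192087985 -145.5411147257692
```

View pics/w0.png

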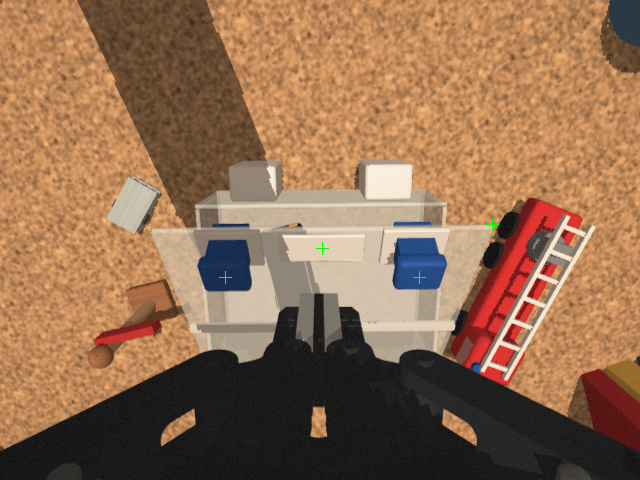

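Call:
step_arm(
  rows=[
    [0.005, 0, -0.04, 0],
    [0.01, -0.001, -0.08, 0],
    [0.01, -0.001, -0.1, 0],
    [0.01, -0.001, -0.109, 0],
    [0.009, 0, -0.114, 0],
    [0.008, 0, -0.119, 0],
    [0.007, 0, -0.124, 0],
    [0.005, 0.001, -0.128, 0],
    [0.002, 0.002, -0.132, 0],
    [0, 0.003, -0.136, 0],
  ],
)

```text
time: 3.52
ee_pos: [479.2, 75.1, 165.2]
tool_rot: [0.0, 0.18, 0.984, -0.0]
wrist_force: [2.0, -1.1, 0.3]
width: -0.0
gripper_force: 0.5
```

Call:
step_arm(
  rows=[
    [-0.002, 0.001, -0.005, 0],
    [-0.004, 0.001, -0.01, 0],
    [-0.006, 0.002, -0.016, 0],
    [-0.008, 0.003, -0.022, 0],
    [-0.01, 0.004, -0.03, 0],
    [-0.012, 0.004, -0.036, 0],
    [-0.013, 0.005, -0.043, 0],
    [-0.014, 0.005, -0.05, 0],
    [-0.014, 0.005, -0.054, 0],
    [-0.014, 0.005, -0.054, 0],
  ],
)

```text
time: 4.78
ee_pos: [464.9, 80.1, 110.7]
tool_rot: [-0.0, 0.18, 0.984, -0.0]
wrist_force: [-0.1, 0.3, 0.8]
width: -0.4
gripper_force: 0.0
```

Call:
step_arm(
  rows=[
    [0, 0, -0.003, 0],
    [-0.001, 0, -0.006, 0],
    [-0.001, 0, -0.009, 0],
    [-0.001, 0.001, -0.012, 0],
    [-0.001, 0.001, -0.013, 0],
    [-0.001, 0.001, -0.014, 0],
    [-0.001, 0.001, -0.015, 0],
    [-0.001, 0.001, -0.015, 0],
  ],
)

```text
time: 5.78
ee_pos: [464.0, 81.3, 96.1]
tool_rot: [-0.0, 0.18, 0.984, 0.0]
wrist_force: [0.4, 0.4, 0.2]
width: -0.1
gripper_force: 0.0
```

Call:
step_arm(
  rows=[
    [0, 0, -0.001, 0],
    [0, 0, -0.001, 0],
  ],
)

```text
time: 6.02
ee_pos: [464.1, 81.3, 95.2]
tool_rot: [-0.0, 0.18, 0.984, 0.0]
wrist_force: [0.9, -0.4, 0.9]
width: -0.2
gripper_force: 0.0
```

Call:
step_arm(
  rows=[
    [0, 0, -0.001, 0],
    [0, 0, -0.001, 0],
  ],
)

```text
time: 6.28
ee_pos: [464.1, 81.3, 94.2]
tool_rot: [0.0, 0.18, 0.984, 0.0]
wrist_force: [-0.2, 0.2, 0.3]
width: -0.1
gripper_force: 0.1
```

Call:
step_arm(
  rows=[
    [0, 0, -0.001, 0],
    [0, 0, -0.001, 0],
  ],
)

```text
time: 6.52
ee_pos: [464.2, 81.2, 93.2]
tool_rot: [0.0, 0.18, 0.984, 0.0]
wrist_force: [-0.2, 0.4, 0.6]
width: 0.1
gripper_force: 0.1
```

Call:
step_arm(
  rows=[
    [0, 0, -0.0005, 0],
    [0, 0, -0.0005, 0],
  ],
)

```text
time: 6.78
ee_pos: [464.2, 81.2, 93.1]
tool_rot: [0.0, 0.18, 0.984, 0.0]
wrist_force: [0.5, 0.2, 2.0]
width: 0.0
gripper_force: 1.1
```

Call:
step_arm(
  rows=[
    [0, 0, -0.0005, 0],
    [0, 0, -0.0005, 0],
  ],
)

```text
time: 7.02
ee_pos: [464.2, 81.2, 93.0]
tool_rot: [0.0, 0.18, 0.984, 0.0]
wrist_force: [-1.9, -0.1, 5.6]
width: -0.0
gripper_force: 2.7
```

Call:
step_arm(
  rows=[
    [0, 0, 0.02, 0],
    [0, 0, 0.06, 0],
    [0, 0, 0.11, 0],
    [0.008, 0.02, 0.12, 0],
    [0.016, 0.045, 0.12, 0],
    [0.0205, 0.056, 0.12, 0],
    [0.0205, 0.056, 0.12, 0],
    [0.0205, 0.056, 0.12, 0],
  ],
)

```text
time: 8.02
ee_pos: [484.2, 136.6, 211.7]
tool_rot: [-0.001, 0.181, 0.984, -0.0]
wrist_force: [-0.0, 0.2, -0.3]
width: 0.3
gripper_force: 0.0
```

```bash
python3 - <<'E'
from plant import readout, snapshot, calibration
import cv2,numpy as np
from fit import *
q=np.load("q.npy")
o=readout.get_obs();print(o["ee_pos"],o["wrist_force"])
c=calibration("wrist");p,d=snapshot("wrist")
im=p[:,:,::-1].copy()
def pr(P):
    X=np.atleast_2d(P)@c["camera_from_world"][:3,:3].T+c["camera_from_world"][:3,3];uv=X@c["K"].T;return uv[:,:2]/uv[:,2:]
for y in(60,-60):
    C=pr(world([lidpt(175+a,y+b,33,0) for a,b in((13,15),(13,-15),(-13,-15),(-13,15))],q))
    print(C.round(0).tolist())
    cv2.polylines(im,[np.int32(C.round())],True,(0,255,0),1)
cv2.imwrite("pics/w1.png",im)
E
```

```text
[484.23803536 136.62226856 211.7404596 ] [-0.02320507  0.23571034 -0.29287371]
[[344.0, 223.0], [293.0, 223.0], [294.0, 265.0], [344.0, 265.0]]
[[138.0, 223.0], [87.0, 224.0], [94.0, 266.0], [144.0, 266.0]]
```

View pics/w1.png

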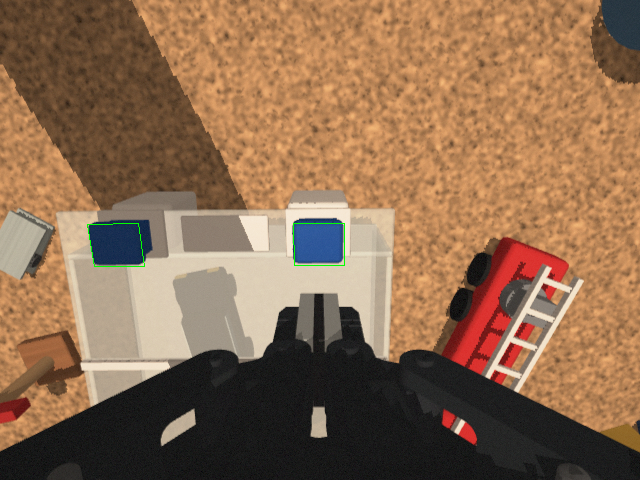

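Call:
step_arm(
  rows=[
    [0, 0, -0.03, 0],
    [0, 0, -0.06, 0],
    [0, 0, -0.08, 0],
    [0, 0, -0.09, 0],
    [0, 0, -0.092, 0],
    [0, 0, -0.094, 0],
    [0, 0, -0.096, 0],
    [0, 0, -0.097, 0],
    [0, 0, -0.097, 0],
  ],
)

```text
time: 9.2
ee_pos: [485.0, 137.3, 115.7]
tool_rot: [0.0, 0.18, 0.984, 0.0]
wrist_force: [-0.3, -0.3, 0.9]
width: -0.0
gripper_force: 0.3
```

Call:
step_arm(
  rows=[
    [0, 0, -0.0005, 0],
    [0, 0, -0.001, 0],
  ],
)

```text
time: 9.45
ee_pos: [484.7, 137.3, 114.4]
tool_rot: [0.0, 0.18, 0.984, 0.0]
wrist_force: [-0.4, 0.9, 1.2]
width: 0.2
gripper_force: 0.3
```

Call:
step_arm(
  rows=[
    [0, 0, -0.0005, 0],
    [0, 0, -0.001, 0],
  ],
)

```text
time: 9.7
ee_pos: [484.6, 137.3, 113.2]
tool_rot: [-0.0, 0.18, 0.984, 0.0]
wrist_force: [-0.3, -0.0, 1.5]
width: 0.3
gripper_force: 0.3
```

Call:
step_arm(
  rows=[
    [0, 0, -0.0005, 0],
    [0, 0, -0.001, 0],
  ],
)

```text
time: 9.95
ee_pos: [484.6, 137.2, 112.2]
tool_rot: [-0.0, 0.18, 0.984, 0.0]
wrist_force: [0.5, -0.1, 1.6]
width: -0.2
gripper_force: 0.3
```

Call:
step_arm(
  rows=[
    [0, 0, -0.0005, 0],
    [0, 0, -0.001, 0],
  ],
)

```text
time: 10.2
ee_pos: [484.6, 137.2, 111.3]
tool_rot: [-0.0, 0.18, 0.984, 0.0]
wrist_force: [0.4, 0.5, 1.9]
width: -0.2
gripper_force: 0.3
```

Call:
step_arm(
  rows=[
    [0, 0, -0.0005, 0],
    [0, 0, -0.001, 0],
  ],
)

```text
time: 10.45
ee_pos: [484.6, 137.2, 110.3]
tool_rot: [-0.0, 0.18, 0.984, 0.0]
wrist_force: [-0.1, 0.1, -0.2]
width: 0.0
gripper_force: 0.3
```

Call:
step_arm(
  rows=[
    [0, 0, -0.0005, 0],
    [0, 0, -0.001, 0],
  ],
)

```text
time: 10.7
ee_pos: [484.6, 137.2, 109.3]
tool_rot: [-0.0, 0.18, 0.984, -0.0]
wrist_force: [-0.2, 0.6, 0.7]
width: 0.0
gripper_force: 0.3
```

Call:
step_arm(
  rows=[
    [0, 0, -0.0005, 0],
    [0, 0, -0.001, 0],
  ],
)

```text
time: 10.95
ee_pos: [484.6, 137.2, 108.3]
tool_rot: [-0.0, 0.18, 0.984, 0.0]
wrist_force: [0.5, -0.3, 0.4]
width: 0.1
gripper_force: 0.3
```

Call:
step_arm(
  rows=[
    [0, 0, -0.0005, 0],
    [0, 0, -0.001, 0],
  ],
)

```text
time: 11.2
ee_pos: [484.6, 137.2, 107.5]
tool_rot: [0.0, 0.18, 0.984, 0.0]
wrist_force: [-1.4, -0.5, 2.3]
width: 0.3
gripper_force: 1.3
```

Call:
step_arm(
  rows=[
    [0, 0, -0.0005, 0],
    [0, 0, -0.001, 0],
  ],
)

```text
time: 11.45
ee_pos: [484.7, 137.3, 106.9]
tool_rot: [0.0, 0.18, 0.984, 0.0]
wrist_force: [-1.5, -0.1, 4.7]
width: -0.2
gripper_force: 2.4
```

Call:
step_arm(
  rows=[
    [0, 0, -0.0005, 0],
    [0, 0, -0.001, 0],
  ],
)

```text
time: 11.7
ee_pos: [484.7, 137.3, 106.2]
tool_rot: [0.0, 0.18, 0.984, 0.0]
wrist_force: [-2.2, -0.4, 6.1]
width: 0.2
gripper_force: 3.5
```

Call:
step_arm(
  rows=[
    [0, 0, -0.0005, 0],
    [0, 0, -0.001, 0],
  ],
)

```text
time: 11.95
ee_pos: [484.7, 137.3, 105.6]
tool_rot: [0.0, 0.18, 0.984, 0.0]
wrist_force: [-3.0, 0.3, 8.3]
width: 0.4
gripper_force: 4.3
```

Call:
step_arm(
  rows=[
    [0, 0, -0.0005, 0],
    [0, 0, -0.0005, 0],
  ],
)

```text
time: 12.2
ee_pos: [484.8, 137.3, 105.3]
tool_rot: [0.0, 0.18, 0.984, 0.0]
wrist_force: [-3.0, -0.8, 8.1]
width: -0.3
gripper_force: 4.2
```

Call:
step_arm(
  rows=[
    [0, 0, -0.0005, 0],
    [0, 0, -0.0005, 0],
  ],
)

```text
time: 12.45
ee_pos: [484.7, 137.3, 104.9]
tool_rot: [0.0, 0.18, 0.984, 0.0]
wrist_force: [-3.1, -0.7, 8.8]
width: -0.2
gripper_force: 4.5
```

Call:
step_arm(
  rows=[
    [0, 0, -0.0005, 0],
    [0, 0, -0.0005, 0],
  ],
)

```text
time: 12.7
ee_pos: [484.8, 137.3, 104.5]
tool_rot: [0.001, 0.18, 0.984, 0.0]
wrist_force: [-3.8, -0.6, 9.7]
width: -0.3
gripper_force: 4.7
```

Call:
step_arm(
  rows=[
    [0, 0, -0.0005, 0],
    [0, 0, -0.0005, 0],
  ],
)

```text
time: 12.95
ee_pos: [484.8, 137.3, 104.0]
tool_rot: [0.001, 0.18, 0.984, 0.0]
wrist_force: [-3.7, 0.3, 9.8]
width: -0.2
gripper_force: 4.5
```

Call:
step_arm(
  rows=[
    [0, 0, -0.0005, 0],
    [0, 0, -0.0005, 0],
  ],
)

```text
time: 13.2
ee_pos: [484.7, 137.3, 102.9]
tool_rot: [0.0, 0.18, 0.984, 0.0]
wrist_force: [-1.4, 0.0, 6.3]
width: -0.1
gripper_force: 2.9
```

Call:
step_arm(
  rows=[
    [0, 0, -0.0005, 0],
    [0, 0, -0.0005, 0],
  ],
)

```text
time: 13.45
ee_pos: [484.6, 137.2, 100.8]
tool_rot: [-0.0, 0.18, 0.984, -0.0]
wrist_force: [0.1, 0.8, 1.7]
width: 0.3
gripper_force: 0.3
```

Call:
step_arm(
  rows=[
    [0, 0, 0, 0],
    [0, 0, 0, 0],
  ],
)

```text
time: 13.7
ee_pos: [484.4, 137.0, 100.8]
tool_rot: [-0.0, 0.18, 0.984, -0.0]
wrist_force: [-0.2, 0.0, 0.1]
width: 0.1
gripper_force: 0.0
```

Call:
step_arm(
  rows=[
    [0, 0, -0.0005, 0],
    [0, 0, -0.0005, 0],
  ],
)

```text
time: 13.95
ee_pos: [484.5, 137.2, 100.6]
tool_rot: [-0.0, 0.18, 0.984, -0.0]
wrist_force: [0.7, 0.5, 0.6]
width: 0.0
gripper_force: 0.0
```

Call:
step_arm(
  rows=[
    [0, 0, -0.0005, 0],
    [0, 0, -0.0005, 0],
  ],
)

```text
time: 14.2
ee_pos: [484.6, 137.2, 100.5]
tool_rot: [0.0, 0.18, 0.984, -0.0]
wrist_force: [-1.5, 0.3, 0.6]
width: 0.1
gripper_force: 0.6
```

Call:
step_arm(
  rows=[
    [0, 0, -0.0005, 0],
    [0, 0, -0.0005, 0],
  ],
)

```text
time: 14.45
ee_pos: [484.7, 137.2, 100.3]
tool_rot: [0.0, 0.18, 0.984, 0.0]
wrist_force: [-1.9, -1.7, 4.2]
width: -0.3
gripper_force: 2.1
```

Call:
step_arm(
  rows=[
    [0, 0, 0.01, 0],
    [0, 0, 0.04, 0],
    [0, 0, 0.06, 0],
    [-0.015, -0.04, 0.06, 0],
    [-0.03, -0.08, 0.06, 0],
    [-0.042, -0.112, 0.06, 0],
    [-0.042, -0.112, 0.05, 0],
    [-0.042, -0.112, 0.03, 0],
    [-0.042, -0.112, 0.02, 0],
    [-0.042, -0.112, 0.0195, 0],
  ],
)

```text
time: 15.7
ee_pos: [442.0, 25.9, 118.2]
tool_rot: [-0.001, 0.18, 0.984, 0.0]
wrist_force: [-0.1, 0.1, -0.2]
width: 0.2
gripper_force: 0.0
```

Call:
step_arm(
  rows=[
    [0, 0, -0.0015, 0],
    [0, 0, -0.003, 0],
    [0, 0, -0.003, 0],
  ],
)

```text
time: 16.08
ee_pos: [443.0, 25.3, 116.7]
tool_rot: [0.0, 0.18, 0.984, 0.0]
wrist_force: [-0.1, 0.1, 1.1]
width: -0.3
gripper_force: 0.2
```

Call:
step_arm(
  rows=[
    [0, 0, -0.0005, 0],
    [0, 0, -0.001, 0],
  ],
)

```text
time: 16.32
ee_pos: [442.9, 25.2, 115.6]
tool_rot: [0.0, 0.18, 0.984, 0.0]
wrist_force: [-0.1, 0.9, 0.9]
width: -0.2
gripper_force: 0.3
```

Call:
step_arm(
  rows=[
    [0, 0, -0.0005, 0],
    [0, 0, -0.001, 0],
  ],
)

```text
time: 16.58
ee_pos: [442.7, 25.2, 114.3]
tool_rot: [0.0, 0.18, 0.984, -0.0]
wrist_force: [0.7, -0.7, 0.7]
width: 0.3
gripper_force: 0.3
```

Call:
step_arm(
  rows=[
    [0, 0, -0.0005, 0],
    [0, 0, -0.001, 0],
  ],
)

```text
time: 16.82
ee_pos: [442.6, 25.2, 113.3]
tool_rot: [0.0, 0.18, 0.984, -0.0]
wrist_force: [0.9, -0.1, 1.6]
width: 0.1
gripper_force: 0.3
```

Call:
step_arm(
  rows=[
    [0, 0, -0.0005, 0],
    [0, 0, -0.001, 0],
  ],
)

```text
time: 17.08
ee_pos: [442.7, 25.2, 112.7]
tool_rot: [0.0, 0.18, 0.984, -0.0]
wrist_force: [-0.7, 0.2, 3.6]
width: 0.2
gripper_force: 1.8
```

Call:
step_arm(
  rows=[
    [0, 0, -0.0005, 0],
    [0, 0, -0.001, 0],
  ],
)

```text
time: 17.32
ee_pos: [442.7, 25.2, 112.0]
tool_rot: [0.0, 0.18, 0.984, -0.0]
wrist_force: [-0.3, -0.4, 6.4]
width: 0.1
gripper_force: 3.1
```

Call:
step_arm(
  rows=[
    [0, 0, -0.0005, 0],
    [0, 0, -0.001, 0],
  ],
)

```text
time: 17.58
ee_pos: [442.8, 25.2, 111.4]
tool_rot: [0.0, 0.18, 0.984, -0.0]
wrist_force: [-1.9, 0.2, 9.4]
width: 0.1
gripper_force: 4.0
```

Call:
step_arm(
  rows=[
    [0, 0, -0.0005, 0],
    [0, 0, -0.0005, 0],
  ],
)

```text
time: 17.82
ee_pos: [442.8, 25.2, 111.1]
tool_rot: [0.0, 0.18, 0.984, -0.0]
wrist_force: [-2.3, -0.4, 8.2]
width: -0.0
gripper_force: 4.0
```

Call:
step_arm(
  rows=[
    [0, 0, -0.0005, 0],
    [0, 0, -0.0005, 0],
  ],
)

```text
time: 18.08
ee_pos: [442.8, 25.2, 110.8]
tool_rot: [0.0, 0.18, 0.984, -0.0]
wrist_force: [-3.5, 0.4, 8.7]
width: -0.2
gripper_force: 4.4
```

Call:
step_arm(
  rows=[
    [0, 0, -0.0005, 0],
    [0, 0, -0.0005, 0],
  ],
)

```text
time: 18.32
ee_pos: [442.8, 25.2, 110.4]
tool_rot: [0.001, 0.18, 0.984, -0.0]
wrist_force: [-2.6, 0.4, 8.7]
width: 0.5
gripper_force: 4.7
```

Call:
step_arm(
  rows=[
    [0, 0, -0.0005, 0],
    [0, 0, -0.0005, 0],
  ],
)

```text
time: 18.58
ee_pos: [442.8, 25.2, 110.0]
tool_rot: [0.001, 0.18, 0.984, -0.0]
wrist_force: [-3.3, -0.5, 10.1]
width: -0.6
gripper_force: 4.9
```

Call:
step_arm(
  rows=[
    [0, 0, -0.0005, 0],
    [0, 0, -0.0005, 0],
  ],
)

```text
time: 18.82
ee_pos: [442.8, 25.2, 109.5]
tool_rot: [0.001, 0.18, 0.984, -0.0]
wrist_force: [-3.3, 0.0, 9.5]
width: -0.1
gripper_force: 4.8
```

Call:
step_arm(
  rows=[
    [0, 0, -0.0005, 0],
    [0, 0, -0.0005, 0],
  ],
)

```text
time: 19.08
ee_pos: [442.7, 25.2, 108.6]
tool_rot: [0.0, 0.18, 0.984, -0.0]
wrist_force: [-2.3, -1.0, 6.6]
width: -0.1
gripper_force: 3.5
```

Call:
step_arm(
  rows=[
    [0, 0, -0.0005, 0],
    [0, 0, -0.0005, 0],
    [0, 0, -0.0005, 0],
  ],
)

```text
time: 19.45
ee_pos: [442.5, 25.3, 106.3]
tool_rot: [-0.0, 0.18, 0.984, 0.0]
wrist_force: [0.7, -0.3, 0.4]
width: -0.2
gripper_force: 0.3
```

Snapped; confirm the stop gently.

Call:
step_arm(
  rows=[
    [0, 0, -0.0005, 0],
    [0, 0, -0.0005, 0],
  ],
)

```text
time: 19.7
ee_pos: [442.4, 25.3, 106.0]
tool_rot: [-0.0, 0.18, 0.984, 0.0]
wrist_force: [-0.6, -0.3, -0.5]
width: 0.3
gripper_force: 0.1
```

Call:
step_arm(
  rows=[
    [0, 0, -0.0005, 0],
    [0, 0, -0.0005, 0],
  ],
)

```text
time: 19.95
ee_pos: [442.5, 25.3, 105.9]
tool_rot: [-0.0, 0.18, 0.984, 0.0]
wrist_force: [-0.4, -0.4, 1.7]
width: -0.0
gripper_force: 0.9
```

Call:
step_arm(
  rows=[
    [0, 0, -0.0005, 0],
    [0, 0, -0.0005, 0],
  ],
)

```text
time: 20.2
ee_pos: [442.5, 25.3, 105.7]
tool_rot: [-0.0, 0.18, 0.984, 0.0]
wrist_force: [-1.9, -0.1, 5.5]
width: -0.1
gripper_force: 2.5
```

Call:
step_arm(
  rows=[
    [0, 0, 0.02, 0],
    [0, 0, 0.06, 0],
    [0, 0, 0.1, 0],
    [0, 0, 0.13, 0],
    [0.02, 0.02, 0.15, 0],
    [0.02, 0.045, 0.16, 0],
    [0.02, 0.045, 0.16, 0],
  ],
)

```text
time: 21.08
ee_pos: [463.4, 71.2, 265.7]
tool_rot: [0.001, 0.179, 0.984, 0.0]
wrist_force: [0.1, 0.5, 0.3]
width: -0.3
gripper_force: 0.0
```

```bash
python3 - <<'E'
from plant import snapshot
import cv2,numpy as np
p,d=snapshot("wrist");s,_=snapshot("side")
B=cv2.resize(s[150:350,230:420],(456,480),interpolation=2)
W=cv2.resize(p,None,fx=.5,fy=.5)
im=np.zeros((480,776,3),np.uint8);im[:240,:320]=W;im[:,320:]=B
cv2.imwrite("pics/end.png",im[:,:,::-1])
E
```

```text
(no output)
```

View pics/end.png

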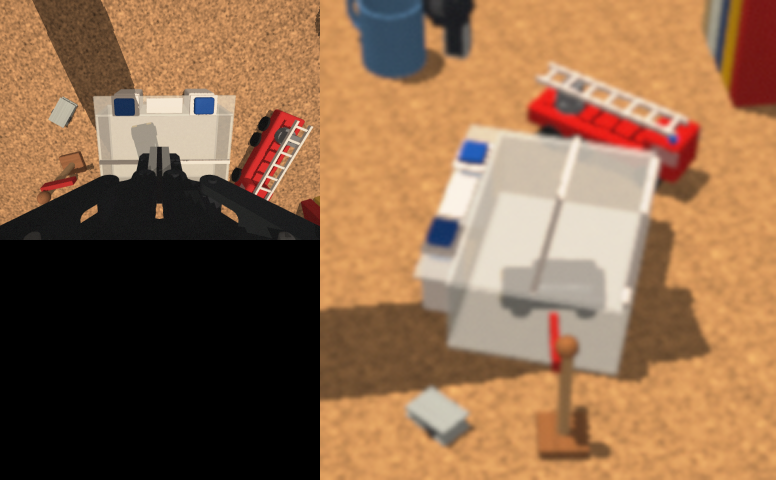

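The picture shows the lid shut, with both clips down at about (473,152) and (441,234) in the side crop. Nothing else has moved, and the arm is clear of the box.

```bash
python3 -c "
from plant import env
print(env.close_job())"
```

```text
the job is handed in; nothing more can be done
None
```

The lid is fully shut and both clips have snapped home (left, then right). The highest force read was about 10 N, nothing else looked disturbed in the last pictures, and the job was handed in at about 21 s.

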